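# Raise the dust hood's sash to the green mark

## Robot

A 6-joint arm with a two-finger parallel gripper is mounted at the origin on the work surface. World frame = base frame: x ahead of the robot, y to its left, z up, the work surface at z = 0. Lengths are in m, angles in rad, forces in N, time in s.
With the tool pointing down it reaches from about 0.375 to 0.9 m from the base axis. Payload 3.1 kg.
Tool frame: the origin (TCP) lies midway between the tips of the shut fingers; the grasp point (between the pads) lies 19 mm behind it; z points along the fingers, x is the direction in which the jaws open and shut, and the axes are right-handed (so a half turn about z gives the same grasp; the last joint's range is limited). The gripper opens to 87 mm and grips with 3 to 60 N. Pads are 19 mm wide; open, the fingers measure 117 mm over their backs; the gripper's body (75 mm by 190 mm) begins 51 mm behind the grasp point.
Start: joints at [1.109, 0.527, 1.433, -0, 1.181, -0.178], TCP at [0.174, 0.6, 0.223] pointing down, gripper open.
Joint ranges: [-3.08, 3.08], [-0.75, 2.2], [0.22, 2.44], [-1.43, 4.57], [0, 2.65], [-2.85, 2.85]. Speed limits (rad/s): [2.79, 2.79, 3.14, 3.14, 3.14, 3.14].

## Interface

Orientations are given as a unit quaternion [x, y, z, w].
In Python, from rig import * gives the robot as it stands.
- The arm moves only by the tool drive_tool, never from a script. Its argument "plan" is a list of rows, each an object with "offset": the shift along the tool's x, y, z in cm, a list of three; "delta_rot": the turn, a rotation vector about the tool's x, y, z in degrees, a list of three; "jaw": the finger opening in cm, from 0 to 8.7. In form: [{"offset": [dx, dy, dz], "delta_rot": [wx, wy, wz], "jaw": jaw}, ...]. A call has exactly 8 rows; each row is the pose to reach, as a shift and turn from the pose commanded when the call began, along the tool's axes at that moment; what a row does not reach only later rows make up. A row lasts 1/12 s, in which the tool goes at most 41.7 mm and 7.16 degrees, less where a joint would pass 70% of its speed; a pose out of reach is approached as far as the arm can. A call with a gripper value outside its range is refused whole. The fingers move at their own pace and stop on an object; "squeeze" is the grip in N (left out, the last holds). Time passes only in rows, so rows that repeat a pose let the fingers close, or fill a call up. It gives the time, the measured TCP pose, the force and the opening at its end, in the units of the state.
- get_obs(): the state, without advancing time (a new reading comes with each control period).
- camera(name): name is "scene" or "top" or "wrist"; returns the picture (400x640x3 uint8, red, green, blue); there is no depth.
- calibration(name): a dict with "K" (3x3 intrinsics, pixels), "pose" (4x4, takes a point from camera to world coordinates); the wrist camera has in their place "tool_from_camera" (4x4, takes a point from camera to tool coordinates, whose origin is the TCP and whose axes are the tool frame's). Camera axes: x right, y down, z forward; pixel columns grow to the right and rows downward; lengths in m; the calibration is good to about 2 mm. A picture is of the moment at which its call begins: read the wrist's pose just before it. calibration takes no time and is no camera call.
- hand_in(): hands the job in, once; it reports no verdict.
The state is a dict: "time": time; "q": joint angles; "joint_velocities": joint speeds; "joint_torque": joint torques, N m; "position": TCP position; "tool_rot": TCP orientation; "ft_force": force on the tool from outside, world axes, zero at the start; "moment": the same for the moment, N m; "grip_width": finger opening in m.
Only numpy, scipy, OpenCV 4.12 (cv2) and the standard library are available. Lean on these libraries where they do the work, as an engineer would, in place of code of your own. Each camera call takes 0.05 s, during which the arm holds its last target.

## Task

Open the dust hood for sanding: with the fingertips beneath the black lip of the clear sash, push it up until the red pointer stands within the height of the green mark on the post (not the blue one), then leave it there. Only push: do not pinch the lip, and leave the wood, glue and other things about and in the hood where they are.

Things in the scene. Friction and masses are not known exactly. Their poses are not given: they have to be found in the camera images.
- hood: Dust hood fixed on the table: wooden floor 220 x 400 x 20 mm, clear sides, clear roof 300 mm up, front open below the sash. Two aluminium posts, 20 mm wide, 470 mm high, stand at y = +-180 mm, x = -128 to -92 mm in its frame. Origin: on the table, midway between the posts, 120 mm behind the front edge of its floor; x points from its front (robot side) to its back, z up..
- sash (a joint): Height in m of the sash: a clear window in a white frame, 332 mm wide, 160 mm high, 12 mm thick, between the posts, mid-plane at x = -110 mm in the hood frame. 0 = lowest (lower edge 120 mm above the table), grows upward, stop at 0.18. Hidden counterweights balance it: it stays where it is left, and takes about 2 to 5 N to move either way.
- lip_mid (a point): Middle of the underside of the sash lip: a plate (black below, grey on top) 240 mm wide (along hood y), 44 mm long, 12 mm thick, flaring from the sash lower edge outward (hood -x) and up at 40 degrees above level. This is 21 mm before the sash mid-plane, 14 mm above its lower edge; the outer rim is 17 mm farther out, 14 mm higher. A finger pointing forward and 45 degrees down fits beneath.
- pointer_left (a point): Red pointer bar on the left (+y) end of the sash's bottom rail, 5 mm high; it crosses in front of the left post. This point is on its mid-height, 207 mm left of the middle of the hood, 15 mm above the sash's lower edge. Rises with the sash.
- pointer_right (a point): The same red pointer on the right (-y) end, 207 mm right of the middle, at the same height.
- mark_green: Green height mark: a plate 34 mm wide, 20 mm high on the outer face of one of the two posts (left or right, differs each time), just behind the path of the red pointer of that side. Origin: its centre; z up.
- mark_blue: Blue mark of the same shape on the other post, at a height of its own; not for this job.
- glue_bottle: Bystander, leave alone: yellow glue bottle standing on its red cap, 36 x 56 x 130 mm high. Origin: centre of its underside.
- squares: Bystander, leave alone: fanned stack of three 90 mm plywood squares, 18 mm high. Origin: centre of its underside.
- corner: Bystander, leave alone: glued plywood corner, 110 x 90 mm floor with two upright walls, 76 mm high. Origin: centre of its underside.
- sanding_block: Bystander, leave alone: cork sanding block 50 x 90 x 30 mm, inside the hood on its 20 mm thick floor. Origin: centre of its underside.
- wood_box: Bystander, leave alone: open wooden box 75 x 100 x 50 mm, inside the hood on its floor. Origin: centre of its underside.
- glue_cap: Bystander, leave alone: small yellow nozzle cap, 40 mm across, 26 mm high. Origin: centre of its underside.
- pine_board: Bystander, leave alone: pine board 100 x 240 x 14 mm lying flat. Origin: centre of its underside.

How it is judged:
On the way, in this order (a step that is already met when the one before it is completed fails the run):
1. the fingers push on the underside of the lip while the pointer is still more than 20 mm below the green mark's middle (contact force between the fingers and sash_c0 above 0.5 N and z of pointer_left in the frame of mark_green below -0.02 m), for 0.1 s.
2. pushed from beneath the lip, the red pointer comes within the green mark's height (z of pointer_left in the frame of mark_green between -0.01 and 0.01 m and contact force between the fingers and sash_c0 above 0.3 N), for 0.05 s.
At the end, for the whole second after the job is handed in: The middle of the red pointer is within 10 mm above or below the middle of the green mark (inside its 20 mm height), with the sash at rest (z of pointer_left in the frame of mark_green between -0.01 and 0.01 m and velocity of joint sash between -0.005 and 0.005 m/s); the robot touches nothing.
It fails at once if the lip is pinched: fingers press on its top and its underside together (contact force between the fingers and sash_c0 above 1 N and contact force between the fingers and sash_c1 above 1 N).
It fails at once if any of the bystanders (wood, glue, cap, sanding block) is moved more than 30 mm, or lifted that far (distance of any of glue_bottle, squares, corner, sanding_block, wood_box, glue_cap, pine_board from where it was at the start of the episode above 0.03 m).
It also fails if it takes over 38 s, if anything falls off the work surface, if the arm or the gripper's body presses on something with over 40 N, if the wrist force passes 120 N, or if a joint passes its speed limit or range.

## Working session

There is one attempt and no reset: what is moved stays moved. The work goes in short steps, Python scripts to look and compute and a tool call to move; the robot and the scene stay as the last step left them, time stands still between calls to the robot, and variables do not carry over. Pictures are saved under pics/ and viewed, and the job is handed in when it is done.

Besides the shell and the picture viewer there is one more tool, called after "Call:" as name([rows], argument=value, ...), one row to a line, values as JSON. drive_tool: Moves the arm, as the interface text tells. Its arguments: {"type":"object","properties":{"plan":{"type":"array","items":{"type":"object","properties":{"offset":{"type":"array","items":{"type":"number"}},"delta_rot":{"type":"array","items":{"type":"number"}},"jaw":{"type":"number"}}}},"squeeze":{"type":"number"}},"required":["plan"]}

```bash
ls; mkdir -p pics
python3 - <<'E'
from rig import *
import cv2, numpy as np
o=get_obs(); print({k:np.round(v,3) for k,v in o.items()})
for n in ("scene","top"):
    im=camera(n); cv2.imwrite(f"pics/{n}0.png",im[:,:,::-1]); c=calibration(n); print(n,np.round(c["K"],1).tolist(),np.round(c["pose"],3).tolist())
print(calibration("wrist"))
E
```

```text
pics
{'time': np.float64(0.0), 'q': array([ 1.109,  0.528,  1.434, -0.   ,  1.181, -0.179]), 'joint_velocities': array([ 0.001,  0.   ,  0.001, -0.001,  0.001, -0.   ]), 'joint_torque': array([-1.0000e-03, -4.4005e+01, -1.7659e+01,  6.3000e-02,  5.8000e-02,
       -0.0000e+00]), 'position': array([0.174, 0.599, 0.222]), 'tool_rot': array([ 0.8  ,  0.6  , -0.001,  0.001]), 'ft_force': array([ 0.703, -0.423, -0.565]), 'moment': array([ 0.043, -0.035, -0.033]), 'grip_width': np.float64(0.087)}
scene [[396.9, 0.0, 317.1], [0.0, 396.9, 199.4], [0.0, 0.0, 1.0]] [[-0.148, -0.917, 0.37, 0.078], [-0.989, 0.135, -0.062, 0.075], [0.007, -0.375, -0.927, 1.31], [0.0, 0.0, 0.0, 1.0]]
top [[416.8, 0.0, 320.6], [0.0, 416.8, 202.5], [0.0, 0.0, 1.0]] [[0.019, -0.985, 0.171, 0.34], [-1.0, -0.02, -0.003, -0.002], [0.007, -0.171, -0.985, 1.214], [0.0, 0.0, 0.0, 1.0]]
{'K': array([[346.93458337,   0.        , 319.64445951],
       [  0.        , 346.93458337, 196.71755665],
       [  0.        ,   0.        ,   1.        ]]), 'tool_from_camera': array([[ 9.99999281e-01, -2.42611425e-05,  1.19894691e-03,
         8.17727199e-04],
       [-2.65791775e-04,  9.70444357e-01,  2.41324840e-01,
        -6.59025515e-02],
       [-1.16936608e-03, -2.41324986e-01,  9.70443653e-01,
        -1.61516648e-01],
       [ 0.00000000e+00,  0.00000000e+00,  0.00000000e+00,
         1.00000000e+00]])}
```

View pics/scene0.png

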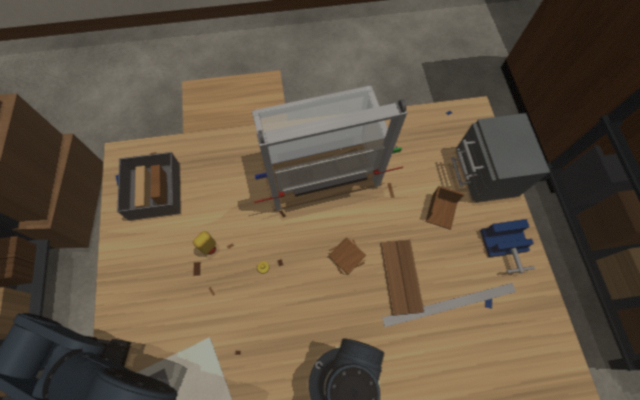

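View pics/top0.png

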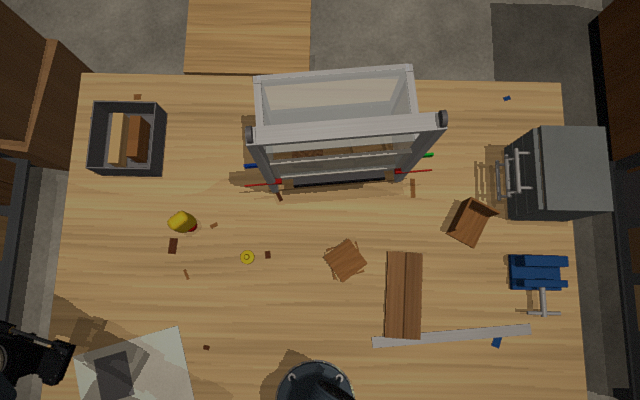

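The hood is ahead, with the green mark on the right post (near 428,155 in the top view) and the blue on the left (near 250,166). I'll zoom in next.

Run:
```python
import cv2
a=cv2.imread("pics/top0.png")[50:210,230:450]; cv2.imwrite("pics/topz.png",cv2.resize(a,(800,582),interpolation=cv2.INTER_CUBIC))
a=cv2.imread("pics/scene0.png")[80:220,240:430]; cv2.imwrite("pics/scz.png",cv2.resize(a,(800,589),interpolation=cv2.INTER_CUBIC))
```

```text
(no output)
```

View pics/topz.png

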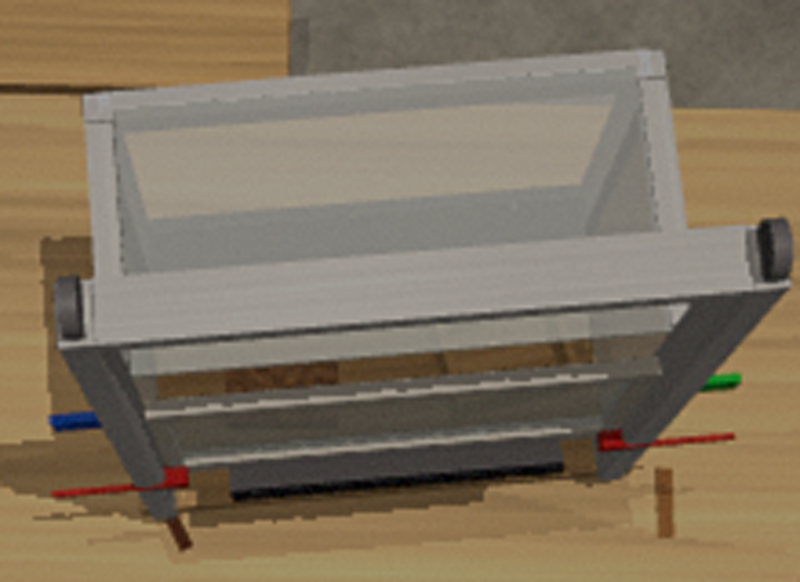

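View pics/scz.png

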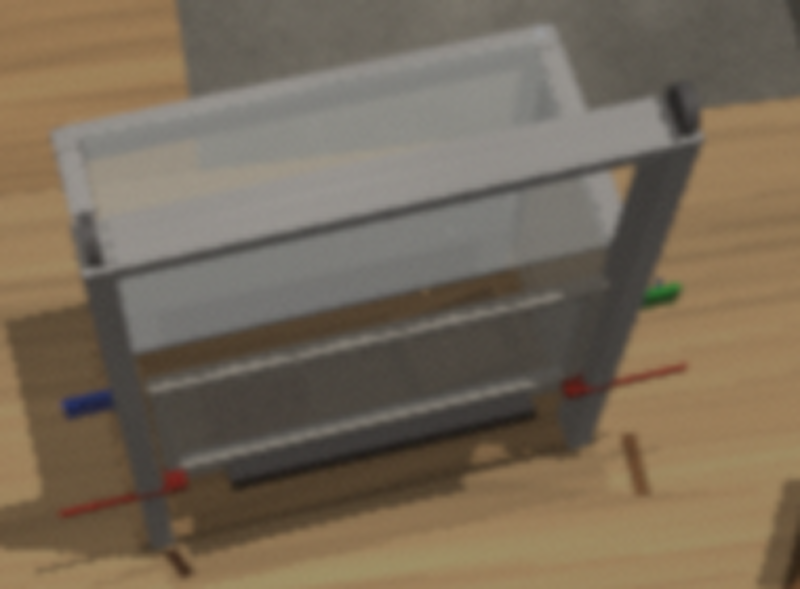

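```bash
cat > h.py <<'E'
import cv2, numpy as np
from rig import *
from scipy.spatial.transform import Rotation as R
def ray(cal,uv,pose=None):
    P=cal["pose"] if pose is None else pose
    d=np.linalg.inv(cal["K"])@np.array([uv[0],uv[1],1.]); d=P[:3,:3]@d
    return P[:3,3],d/np.linalg.norm(d)
def tri(rays):
    A=np.zeros((3,3));b=np.zeros(3)
    for o,d in rays:
        M=np.eye(3)-np.outer(d,d);A+=M;b+=M@o
    p=np.linalg.solve(A,b); return p,[np.linalg.norm(np.cross(p-o,d)) for o,d in rays]
def plane(o,d,n,p0): return o+d*((p0-o)@n)/(d@n)
def wpose(o):
    T=np.eye(4);T[:3,:3]=R.from_quat(o["tool_rot"]).as_matrix();T[:3,3]=o["position"]
    return T@calibration("wrist")["tool_from_camera"]
def masks(rgb):
    h=cv2.cvtColor(rgb,cv2.COLOR_RGB2HSV)
    r=cv2.inRange(h,(0,170,80),(6,255,255))|cv2.inRange(h,(174,170,80),(180,255,255))
    g=cv2.inRange(h,(50,140,50),(75,255,255)); b=cv2.inRange(h,(108,150,50),(125,255,255))
    return r,g,b
E
python3 - <<'E'
from h import *
for n in("scene","top"):
    im=cv2.imread(f"pics/{n}0.png")[:,:,::-1].copy()
    for c,m in zip("rgb",masks(im)):
        k,l,s,ce=cv2.connectedComponentsWithStats(m)
        for i in range(1,k):
            x,y,w,h,a=s[i]
            if a>=4:
                ys,xs=np.nonzero(l==i); print(n,c,s[i],ce[i].round(1),"Lend",(xs.min(),ys[xs==xs.min()].mean()),"Rend",(xs.max(),ys[xs==xs.max()].mean()))
E
```

```text
scene r [375 171   4   3   9] [376.1 171.9] Lend (np.int64(375), np.float64(172.0)) Rend (np.int64(378), np.float64(172.0))
scene r [280 193   4   3  10] [281.2 194. ] Lend (np.int64(280), np.float64(194.0)) Rend (np.int64(283), np.float64(194.0))
scene r [210 249   5   4   8] [212.  250.5] Lend (np.int64(210), np.float64(252.0)) Rend (np.int64(214), np.float64(249.0))
scene g [395 149   4   2   5] [396.6 149.4] Lend (np.int64(395), np.float64(150.0)) Rend (np.int64(398), np.float64(149.0))
top r [409 169  23   4  31] [420.8 170.4] Lend (np.int64(409), np.float64(172.0)) Rend (np.int64(431), np.float64(169.5))
top r [395 170   8   4  21] [398.  171.4] Lend (np.int64(395), np.float64(171.5)) Rend (np.int64(402), np.float64(172.0))
top r [274 178   8   6  32] [277.9 180.8] Lend (np.int64(274), np.float64(183.0)) Rend (np.int64(281), np.float64(180.5))
top r [244 183  26   4  41] [256.1 184.4] Lend (np.int64(244), np.float64(185.0)) Rend (np.int64(269), np.float64(184.0))
top r [189 226   6   5  10] [191.9 228.4] Lend (np.int64(189), np.float64(230.0)) Rend (np.int64(194), np.float64(22
[... 659 characters left out ...]
end (np.int64(567), np.float64(261.5)) Rend (np.int64(567), np.float64(261.5))
top b [520 276   4   3   5] [521.6 276.8] Lend (np.int64(520), np.float64(278.0)) Rend (np.int64(523), np.float64(276.0))
top b [512 280   4   8  14] [513.4 283. ] Lend (np.int64(512), np.float64(285.3333333333333)) Rend (np.int64(515), np.float64(281.5))
top b [554 285   2   4   5] [554.4 286.6] Lend (np.int64(554), np.float64(286.0)) Rend (np.int64(555), np.float64(287.5))
top b [526 289   6   1   6] [528.5 289. ] Lend (np.int64(526), np.float64(289.0)) Rend (np.int64(531), np.float64(289.0))
top b [495 338   4   1   4] [496.5 338. ] Lend (np.int64(495), np.float64(338.0)) Rend (np.int64(498), np.float64(338.0))
```

Run:
```python
from h import *
cs,ct=calibration("scene"),calibration("top")
for n,s,t in [("tipL",(254.7,202.1),(244.6,185.9)),("tipR",(403.2,167.2),(432.1,169.9)),("cornL",(260.9,145.1),(247,145.4)),("cornR",(406.3,113.3),(446.4,129.2)),
 ("greenend",(401.5,149),(433.5,153.7)),("blueend",(255.5,177),(244,166))]:
    p,e=tri([ray(cs,s),ray(ct,t)]); print(n,p.round(4),np.round(e,4))
ez=np.array([0,0,1.])
a=[plane(*ray(c,uv),ez,np.array([0,0,.47])) for c,uv in [(ct,(247,145.4)),(ct,(446.4,129.2)),(cs,(260.9,145.1)),(cs,(406.3,113.3))]]
print(np.round(a,4))
for i in(0,2):
    d=a[i+1]-a[i]; print(np.linalg.norm(d), np.degrees(np.arctan2(d[0],-d[1])))
```

```text
tipL [0.5669 0.1951 0.1369] [0.0006 0.0006]
tipR [ 0.6233 -0.3038  0.1275] [0.0004 0.0004]
cornL [0.5727 0.133  0.4719] [0.0007 0.0007]
cornR [ 0.6151 -0.2388  0.4645] [0.0002 0.0002]
greenend [ 0.6364 -0.2788  0.2338] [0.0004 0.0004]
blueend [0.5822 0.1713 0.2844] [0.0011 0.0011]
[[ 0.5736  0.134   0.47  ]
 [ 0.613  -0.2372  0.47  ]
 [ 0.5734  0.1325  0.47  ]
 [ 0.6116 -0.2365  0.47  ]]
0.3733825644076365 6.063783706139464
0.3709929247142202 5.904346733965187
```

```bash
cat >> h.py <<'E'
YAW=np.radians(6.2)
hx=np.array([np.cos(YAW),np.sin(YAW),0]);hy=np.array([-np.sin(YAW),np.cos(YAW),0]);ez=np.array([0,0,1.])
def goal(dec): 
    z=np.cos(np.radians(dec))*hx-np.sin(np.radians(dec))*ez
    return np.stack([hy,np.cross(z,hy),z],1)
def cmd(p,dec):
    o=get_obs(); T=R.from_quat(o["tool_rot"]).as_matrix()
    print("t",o["time"].round(2),"pos",o["position"].round(4),"F",o["ft_force"].round(2),"off cm",(T.T@(np.array(p)-o["position"])*100).round(2),"rot",np.degrees(R.from_matrix(T.T@goal(dec)).as_rotvec()).round(2))
E
python3 - <<'E'
from h import *
cmd([.30,.25,.30],65); cmd([.48,-.07,.19],40)
E
```

```text
Traceback (most recent call last):
  File "h.py", line 29, in cmd
    print("t",o["time"].round(2),"pos",o["position"].round(4),"F",o["ft_force"].round(2),"off cm",(T.T@(np.array(p)-o["position"])*100).round(2),"rot",np.degrees(R.from_matrix(T.T@goal(dec)).as_rotvec()).round(2))
              ^^^^^^^^^^^^^^^
AttributeError: 'float' object has no attribute 'round'
```

```bash
sed -i 's/o\["time"\].round(2)/round(float(o["time"]),2)/' h.py
python3 - <<'E'
from h import *
cmd([.30,.25,.30],65); cmd([.48,-.07,.19],40)
E
```

```text
t 0.1 pos [0.1741 0.5996 0.2217] F [-0.27 -0.46 -0.33] off cm [-30.07  21.85  -7.78] rot [-24.72   4.99 -22.02]
t 0.1 pos [0.1741 0.5996 0.2217] F [-0.27 -0.46 -0.33] off cm [-55.76  48.06   3.26] rot [-49.39   9.87 -20.91]
```

Call:
drive_tool([
  {"offset": [-4, 3, -1], "delta_rot": [-4, 1, -4], "jaw": 0},
  {"offset": [-8, 6, -2], "delta_rot": [-8, 2, -8], "jaw": 0},
  {"offset": [-12, 9, -4], "delta_rot": [-12, 3, -11], "jaw": 0},
  {"offset": [-15, 11, -5], "delta_rot": [-15, 3.5, -14], "jaw": 0},
  {"offset": [-18, 13, -6], "delta_rot": [-18, 4, -17], "jaw": 0},
  {"offset": [-22, 16, -7], "delta_rot": [-21, 4.5, -19], "jaw": 0},
  {"offset": [-25, 19, -7.5], "delta_rot": [-23, 5, -21], "jaw": 0},
  {"offset": [-28, 21, -8], "delta_rot": [-25, 5, -22], "jaw": 0},
])

```text
time: 0.77
position: [0.2881, 0.2956, 0.2988]
tool_rot: [0.65, 0.727, 0.164, 0.147]
ft_force: [1.3, -0.5, 0.7]
grip_width: 0.0419
```

Run:
```python
from h import *
cmd([.42,-.04,.25],40); cmd([.48,-.07,.19],40)
```

```text
t 0.77 pos [0.2881 0.2956 0.2988] F [ 1.34 -0.46  0.74] off cm [-34.81   6.37   8.45] rot [-24.54  -0.1    0.14]
t 0.77 pos [0.2881 0.2956 0.2988] F [ 1.34 -0.46  0.74] off cm [-38.46   8.87  16.29] rot [-24.54  -0.1    0.14]
```

Call:
drive_tool([
  {"offset": [-4, 1, 1], "delta_rot": [-3, 0, 0], "jaw": 0},
  {"offset": [-8, 1.5, 2], "delta_rot": [-6, 0, 0], "jaw": 0},
  {"offset": [-12, 2, 3], "delta_rot": [-9, 0, 0], "jaw": 0},
  {"offset": [-16, 3, 4], "delta_rot": [-12, 0, 0], "jaw": 0},
  {"offset": [-20, 4, 5], "delta_rot": [-15, 0, 0], "jaw": 0},
  {"offset": [-24, 5, 6], "delta_rot": [-18, 0, 0], "jaw": 0},
  {"offset": [-28, 5.5, 7], "delta_rot": [-21, 0, 0], "jaw": 0},
  {"offset": [-32, 6, 8], "delta_rot": [-24, 0, 0], "jaw": 0},
])

```text
time: 1.43
position: [0.3428, 0.1722, 0.2755]
tool_rot: [0.619, 0.711, 0.27, 0.194]
ft_force: [-0.2, -0.4, -0.4]
grip_width: 0.001
```

Run:
```python
from h import *
cmd([.47,-.07,.19],40)
```

```text
t 1.43 pos [0.3428 0.1722 0.2755] F [-0.2  -0.35 -0.42] off cm [-26.38   2.39  10.94] rot [-11.29  -4.43  -0.24]
```

Call:
drive_tool([
  {"offset": [-4, 0, 1], "delta_rot": [-2, -1, 0], "jaw": 0},
  {"offset": [-8, 0.5, 2], "delta_rot": [-4, -2, 0], "jaw": 0},
  {"offset": [-12, 1, 3], "delta_rot": [-6, -3, 0], "jaw": 0},
  {"offset": [-16, 1, 5], "delta_rot": [-8, -4, 0], "jaw": 0},
  {"offset": [-20, 2, 7], "delta_rot": [-10, -4.4, 0], "jaw": 0},
  {"offset": [-24, 2, 9], "delta_rot": [-11, -4.4, 0], "jaw": 0},
  {"offset": [-26, 2.4, 11], "delta_rot": [-11.3, -4.4, -0.2], "jaw": 0},
  {"offset": [-26, 2.4, 11], "delta_rot": [-11.3, -4.4, -0.2], "jaw": 0},
])

```text
time: 2.1
position: [0.3561, 0.0898, 0.3224]
tool_rot: [0.618, 0.671, 0.296, 0.282]
ft_force: [0.2, -0.8, 0.2]
grip_width: 0.0003
```

Run:
```python
from h import *
cmd([.47,-.07,.19],40)
```

```text
t 2.1 pos [0.3561 0.0898 0.3224] F [ 0.21 -0.8   0.19] off cm [-16.64  -3.27  16.52] rot [-1.81  1.83 -0.65]
```

Call:
drive_tool([
  {"offset": [-3, -0.5, 3], "delta_rot": [-0.5, 0.5, 0], "jaw": 0},
  {"offset": [-6, -1, 6], "delta_rot": [-1, 1, 0], "jaw": 0},
  {"offset": [-9, -2, 9], "delta_rot": [-1.5, 1.5, 0], "jaw": 0},
  {"offset": [-12, -2.5, 12], "delta_rot": [-1.8, 1.8, -0.6], "jaw": 0},
  {"offset": [-15, -3, 15], "delta_rot": [-1.8, 1.8, -0.6], "jaw": 0},
  {"offset": [-16.5, -3.2, 16.5], "delta_rot": [-1.8, 1.8, -0.6], "jaw": 0},
  {"offset": [-16.5, -3.2, 16.5], "delta_rot": [-1.8, 1.8, -0.6], "jaw": 0},
  {"offset": [-16.5, -3.2, 16.5], "delta_rot": [-1.8, 1.8, -0.6], "jaw": 0},
])

```text
time: 2.77
position: [0.355, 0.0882, 0.3225]
tool_rot: [0.618, 0.673, 0.295, 0.28]
ft_force: [-0.0, 0.2, -0.5]
grip_width: 0.0004
```

Run:
```python
from h import *
cmd([.47,-.07,.19],40); o=get_obs(); print(o["q"].round(2))
im=camera("wrist"); cv2.imwrite("pics/w1.png",im[:,:,::-1])
```

```text
t 2.77 pos [0.355  0.0882 0.3225] F [-0.    0.24 -0.49] off cm [-16.53  -3.15  16.58] rot [-2.01  1.68 -0.62]
[-0.34 -0.29  2.44  1.02  0.35 -2.85]
```

View pics/w1.png

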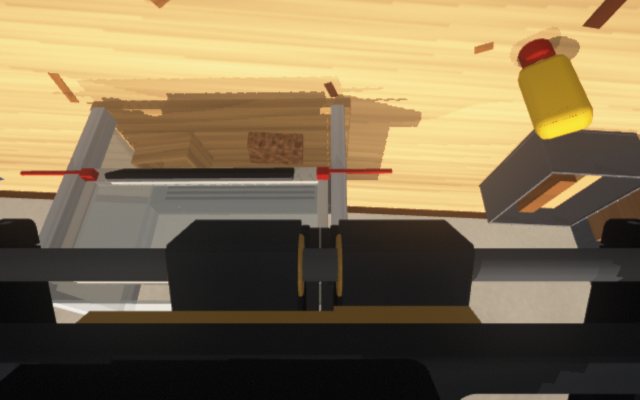

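```bash
cat > fk.py <<'E'
from h import *
def fkc(q):
    e=lambda a,t:R.from_euler(a,t)
    R1=e('z',q[0]);R2=R1*e('y',q[1]);R3=R2*e('y',q[2]);R5=R3*e('z',q[3])*e('y',q[4]);R6=R5*e('z',q[5])
    z=np.array([0,0,1.]);x=np.array([1.,0,0])
    return R6, np.stack([R1.apply(x),z,R2.apply(z),R3.apply(z),R5.apply(z),R3.apply(x)],1) # a,H,L1,L2,L3,elbow off
E
python3 - <<'E'
from fk import *
import json
o=get_obs()
D=[([1.109,.5275,1.4335,0,1.181,-.1785],[.174,.5995,.222]),(o["q"].tolist(),o["position"].tolist())]
json.dump(D,open("d.json","w"))
print(fkc(o["q"])[0].as_quat(), o["tool_rot"])
A=np.vstack([fkc(q)[1] for q,_ in D]); b=np.concatenate([p for _,p in D])
for cols in ([1,2,3,4],[0,1,2,3,4]):
    s=np.linalg.lstsq(A[:,cols],b,rcond=None)[0]; print(cols,s.round(4),(A[:,cols]@s-b).round(4))
cmd([.43,.0,.33],65)
E
```

```text
[-0.6723804   0.61838597 -0.27988457  0.29524229] [0.61838597 0.6723804  0.29524229 0.27988457]
[1, 2, 3, 4] [0.0948 0.7444 0.2573 0.4568] [ 0.0989 -0.0512 -0.0387 -0.0127 -0.0661  0.0387]
[0, 1, 2, 3, 4] [-0.9266  0.6323  0.8472  1.2053  0.6838] [ 0.0997 -0.0496 -0.     -0.      0.     -0.    ]
t 2.82 pos [0.3551 0.0881 0.3226] F [ 0.83  0.17 -0.25] off cm [-9.38  5.01  4.61] rot [23.    1.54 -0.99]
```

Call:
drive_tool([
  {"offset": [-2, 1, 1], "delta_rot": [4, 0, 0], "jaw": 0},
  {"offset": [-3, 2, 2], "delta_rot": [8, 0, 0], "jaw": 0},
  {"offset": [-5, 3, 3], "delta_rot": [12, 1, 0], "jaw": 0},
  {"offset": [-7, 4, 4], "delta_rot": [16, 1, 0], "jaw": 0},
  {"offset": [-9, 5, 4.6], "delta_rot": [20, 1.5, -1], "jaw": 0},
  {"offset": [-9.4, 5, 4.6], "delta_rot": [23, 1.5, -1], "jaw": 0},
  {"offset": [-9.4, 5, 4.6], "delta_rot": [23, 1.5, -1], "jaw": 0},
  {"offset": [-9.4, 5, 4.6], "delta_rot": [23, 1.5, -1], "jaw": 0},
])

```text
time: 3.48
position: [0.43, -0.0002, 0.3295]
tool_rot: [0.652, 0.727, 0.161, 0.144]
ft_force: [-0.9, 0.6, -0.3]
grip_width: 0.0005
```

Run:
```python
from fk import *
import json
o=get_obs(); print(o["q"].round(3))
D=json.load(open("d.json"));D.append((o["q"].tolist(),o["position"].tolist()));json.dump(D,open("d.json","w"))
def A_(q):
    _,A=fkc(q); e=lambda a,t:R.from_euler(a,t); R1=e('z',q[0]);R3=R1*e('y',q[1]+q[2]);R5=R3*e('z',q[3])*e('y',q[4]);y=[0,1.,0]
    return np.column_stack([A,R1.apply(y),R3.apply(y),(R3*e('z',q[3])).apply(y),R5.apply([1.,0,0])])
A=np.vstack([A_(q) for q,_ in D]); b=np.concatenate([p for _,p in D])
for cols in ([1,2,3,4,6],[1,2,3,4,8],[1,2,3,4,6,8],[0,1,2,3,4,8]):
    s=np.linalg.lstsq(A[:,cols],b,rcond=None)[0]; print(cols,s.round(4),(A[:,cols]@s-b).round(4))
cmd([.43,.0,.33],65)
```

```text
[-0.423 -0.064  2.026  0.297  0.821 -2.266]
[1, 2, 3, 4, 6] [0.1255 0.6024 0.3395 0.2936 0.1131] [-0.0003  0.0034  0.0012  0.0064 -0.0037 -0.003  -0.0093  0.0037  0.0018]
[1, 2, 3, 4, 8] [0.0314 0.6182 0.3329 0.2503 0.1196] [-0.0053  0.008  -0.0333  0.0012 -0.0685  0.0356 -0.0214  0.0004 -0.0023]
[1, 2, 3, 4, 6, 8] [ 0.1283  0.6034  0.339   0.2968  0.1156 -0.0037] [ 0.0007  0.0028  0.0019  0.0066 -0.0022 -0.0037 -0.0093  0.0034  0.0018]
[0, 1, 2, 3, 4, 8] [-0.5881  0.3655  0.6881  0.924   0.4093  0.1054] [ 0.0046 -0.0041 -0.0227  0.002  -0.0273 -0.0058 -0.0036  0.0148  0.0285]
t 3.48 pos [ 4.300e-01 -2.000e-04  3.295e-01] F [-0.88  0.56 -0.32] off cm [ 0.02  0.03 -0.04] rot [-0.03 -0.02 -0.03]
```

```bash
cat >> fk.py <<'E'
from scipy.optimize import least_squares
S=np.array([.1255,.6024,.3395,.2936,.1131])
def fk(q):
    Rm,A=fkc(q); yy=R.from_euler('z',q[0]).apply([0,1.,0])
    return A[:,1:5]@S[:4]+yy*S[4], (Rm*R.from_euler('z',np.pi)).as_matrix()
lo=np.array([-3.08,-.75,.22,-1.43,0,-2.85]);hi=np.array([3.08,2.2,2.44,4.57,2.65,2.85])
def ik(p,dec,q0,flip=False):
    G=goal(dec)
    if flip: G=G@np.diag([-1,-1,1])
    f=lambda q:np.concatenate([(fk(q)[0]-p)*5,(fk(q)[1]-G).ravel()])
    r=least_squares(f,np.clip(q0,lo+1e-3,hi-1e-3),bounds=(lo,hi)); return r.x,r.cost
E
python3 - <<'E'
from fk import *
q0=get_obs()["q"]
for fl in (0,1):
  for dec in (35,40,45,50):
    for p in ([.47,-.07,.19],[.52,-.06,.16],[.58,-.055,.11],[.58,-.055,.25]):
      best=min((ik(np.array(p),dec,s,fl) for s in (q0,np.array([-.3,.3,1.8,.2,.4,-2+3*fl]),np.array([-.3,.3,1.8,3,.4,1]))),key=lambda t:t[1])
      print(fl,dec,p,best[0].round(2),round(best[1],5))
E
```

```text
0 35 [0.47, -0.07, 0.19] [-0.77  0.21  2.44  1.67  0.65  2.31] 0.03935
0 35 [0.52, -0.06, 0.16] [-0.64  0.35  2.44  2.03  0.65  2.03] 0.02651
0 35 [0.58, -0.055, 0.11] [-0.54  0.55  2.44  2.37  0.78  1.72] 0.01079
0 35 [0.58, -0.055, 0.25] [-0.56  0.26  2.33  2.02  0.6   2.18] 0.0
0 40 [0.47, -0.07, 0.19] [-0.75  0.2   2.44  1.64  0.58  2.35] 0.01943
0 40 [0.52, -0.06, 0.16] [-0.62  0.34  2.44  2.02  0.58  2.05] 0.01075
0 40 [0.58, -0.055, 0.11] [-0.52  0.53  2.44  2.39  0.71  1.73] 0.00218
0 40 [0.58, -0.055, 0.25] [-0.53  0.24  2.26  1.8   0.49  2.44] 0.0
0 45 [0.47, -0.07, 0.19] [-0.72  0.2   2.44  1.62  0.53  2.4 ] 0.00639
0 45 [0.52, -0.06, 0.16] [-0.6   0.33  2.44  2.02  0.52  2.08] 0.00192
0 45 [0.58, -0.055, 0.11] [-0.51  0.51  2.43  2.38  0.63  1.77] 0.0
0 45 [0.58, -0.055, 0.25] [-0.51  0.23  2.18  1.48  0.42  2.78] 0.0
0 50 [0.47, -0.07, 0.19] [-0.69  0.19  2.44  1.58  0.47  2.46] 0.00041
0 50 [0.52, -0.06, 0.16] [-0.57  0.32  2.42  1.94  0.45  2.17] 0.0
0 50 [0.58, -0.055, 0.11] [-0.48  0.48  2.35  2.24  0.47  1.95] 0.0
0 50 [0.58, -0.055, 0.25] [-0.45  0.23  2.06  0.88  
[... 435 characters left out ...]
 0.01075
1 40 [0.58, -0.055, 0.11] [-0.52  0.53  2.44  2.39  0.71 -1.41] 0.00218
1 40 [0.58, -0.055, 0.25] [-0.53  0.24  2.26  1.8   0.49 -0.7 ] 0.0
1 45 [0.47, -0.07, 0.19] [-0.72  0.2   2.44  1.62  0.53 -0.74] 0.00639
1 45 [0.52, -0.06, 0.16] [-0.6   0.33  2.44  2.02  0.52 -1.06] 0.00192
1 45 [0.58, -0.055, 0.11] [-0.51  0.51  2.43  2.38  0.63 -1.37] 0.0
1 45 [0.58, -0.055, 0.25] [-0.51  0.23  2.18  1.48  0.42 -0.36] 0.0
1 50 [0.47, -0.07, 0.19] [-0.69  0.19  2.44  1.58  0.47 -0.69] 0.00041
1 50 [0.52, -0.06, 0.16] [-0.57  0.32  2.42  1.94  0.45 -0.97] 0.0
1 50 [0.58, -0.055, 0.11] [-0.48  0.48  2.35  2.24  0.47 -1.19] 0.0
1 50 [0.58, -0.055, 0.25] [-0.48  0.23  2.11  1.11  0.41  0.03] 0.0
```

```bash
cat > scan.py <<'E'
from fk import *
import h, fk
def goal2(dec,az):
    a=YAW+np.radians(az);x=np.array([np.cos(a),np.sin(a),0]);yv=np.array([-np.sin(a),np.cos(a),0])
    z=np.cos(np.radians(dec))*x-np.sin(np.radians(dec))*ez
    return np.stack([-yv,np.cross(z,-yv),z],1)
lipm=np.array([.592,-.053,.134])
def ik2(p,G,q0):
    f=lambda q:np.concatenate([(fk.fk(q)[0]-p)*5,(fk.fk(q)[1]-G).ravel()])
    r=least_squares(f,np.clip(q0,lo+1e-3,hi-1e-3),bounds=(lo,hi)); return r.x,r.cost
if __name__=="__main__":
  for dec in (45,50):
   for az in (-30,-20,-10,0):
    for y in (-.06,0,.07):
     G=goal2(dec,az); row=[];ok=True;s=np.array([-.4,.3,2.2,.8,.5,-.3])
     for dp in ([-.07,.0],[0,-.02],[0,.12]):
        q,c=ik2(lipm+y*hy+dp[0]*hx+dp[1]*ez,G,s); s=q; row.append(q.round(2).tolist()); ok&=c<1e-5
     print(dec,az,y,ok,row)
E
python3 scan.py
```

```text
45 -30 -0.06 False [[-0.43, 0.41, 2.44, 3.14, 0.46, -1.58], [-0.35, 0.52, 2.34, 3.24, 0.51, -1.61], [-0.35, 0.27, 2.11, 4.3, 0.05, -2.69]]
45 -30 0 False [[-0.25, 0.4, 2.44, 3.44, 0.45, -1.72], [-0.21, 0.52, 2.36, 3.44, 0.53, -1.68], [-0.21, 0.26, 2.13, 4.57, 0.15, -2.85]]
45 -30 0.07 False [[-0.04, 0.41, 2.44, 3.74, 0.49, -1.83], [-0.03, 0.52, 2.35, 3.68, 0.54, -1.77], [-0.04, 0.27, 2.14, 4.57, 0.26, -2.73]]
45 -20 -0.06 False [[-0.54, 0.4, 2.44, 2.68, 0.46, -1.37], [-0.44, 0.52, 2.36, 2.86, 0.53, -1.47], [-0.44, 0.26, 2.13, 1.69, 0.14, -0.27]]
45 -20 0 False [[-0.36, 0.38, 2.44, 2.96, 0.4, -1.5], [-0.3, 0.51, 2.39, 3.06, 0.55, -1.54], [-0.3, 0.24, 2.15, 2.28, 0.06, -0.75]]
45 -20 0.07 False [[-0.14, 0.38, 2.44, 3.37, 0.4, -1.7], [-0.12, 0.51, 2.4, 3.3, 0.55, -1.62], [-0.12, 0.24, 2.16, 4.29, 0.09, -2.64]]
45 -10 -0.06 False [[-0.64, 0.41, 2.44, 2.28, 0.53, -1.23], [-0.53, 0.52, 2.36, 2.5, 0.56, -1.35], [-0.53, 0.26, 2.12, 1.48, 0.32, -0.25]]
45 -10 0 False [[-0.48, 0.37, 2.44, 2.45, 0.44, -1.25], [-0.4, 0.51, 2.4, 2.7, 0.57, -1.43], [-0.4, 0.23, 2.16, 1.63, 0.23, -0.3]]
45 -10 0.07
[... 1452 characters left out ...]
 0.26, 2.05, 1.0, 0.33, 0.24]]
50 -10 0 False [[-0.47, 0.37, 2.44, 2.43, 0.39, -1.22], [-0.38, 0.48, 2.33, 2.59, 0.39, -1.3], [-0.38, 0.24, 2.09, 0.95, 0.25, 0.39]]
50 -10 0.07 False [[-0.27, 0.35, 2.44, 2.76, 0.33, -1.37], [-0.22, 0.47, 2.35, 2.89, 0.39, -1.45], [-0.22, 0.23, 2.11, 0.68, 0.15, 0.78]]
50 0 -0.06 True [[-0.7, 0.41, 2.39, 1.9, 0.52, -1.06], [-0.58, 0.5, 2.26, 1.97, 0.46, -1.01], [-0.58, 0.28, 2.03, 1.04, 0.49, 0.03]]
50 0 0 False [[-0.57, 0.38, 2.44, 2.08, 0.48, -1.12], [-0.46, 0.48, 2.31, 2.2, 0.44, -1.13], [-0.46, 0.25, 2.07, 1.06, 0.41, 0.09]]
50 0 0.07 False [[-0.37, 0.35, 2.44, 2.27, 0.39, -1.13], [-0.3, 0.47, 2.35, 2.47, 0.42, -1.27], [-0.3, 0.22, 2.11, 1.04, 0.3, 0.23]]
```

Run:
```python
from scan import *
for dec in (50,55,60):
   for az in (0,10,20):
    for y in (-.09,-.06,0):
     G=goal2(dec,az); row=[];ok=True;s=np.array([-.4,.3,2.2,.8,.5,-.3])
     for dp in ([-.15,.2],[-.07,.05],[-.07,0],[0,-.02],[0,.12]):
        q,c=ik2(lipm+y*hy+dp[0]*hx+dp[1]*ez,G,s); s=q; row.append([q.round(2).tolist()[i] for i in (2,3,4,5)]); ok&=c<1e-5
     print(dec,az,y,ok,row)
```

```text
50 0 -0.09 True [[2.08, 0.83, 0.86, 0.0], [2.27, 1.47, 0.51, -0.62], [2.35, 1.8, 0.53, -0.99], [2.22, 1.86, 0.47, -0.94], [1.99, 1.02, 0.53, 0.01]]
50 0 -0.06 True [[2.12, 0.83, 0.83, 0.05], [2.31, 1.55, 0.48, -0.65], [2.39, 1.9, 0.52, -1.06], [2.26, 1.97, 0.46, -1.01], [2.03, 1.04, 0.49, 0.03]]
50 0 0 False [[2.17, 0.82, 0.75, 0.16], [2.37, 1.73, 0.42, -0.73], [2.44, 2.08, 0.48, -1.12], [2.31, 2.2, 0.44, -1.13], [2.07, 1.06, 0.41, 0.09]]
50 10 -0.09 True [[2.04, 0.82, 1.0, -0.15], [2.22, 1.28, 0.64, -0.61], [2.3, 1.52, 0.61, -0.91], [2.17, 1.58, 0.56, -0.84], [1.95, 0.98, 0.69, -0.12]]
50 10 -0.06 True [[2.08, 0.83, 0.97, -0.12], [2.26, 1.34, 0.61, -0.64], [2.34, 1.61, 0.59, -0.97], [2.21, 1.67, 0.54, -0.9], [1.98, 1.01, 0.65, -0.11]]
50 10 0 True [[2.14, 0.83, 0.9, -0.04], [2.33, 1.48, 0.54, -0.69], [2.42, 1.81, 0.56, -1.07], [2.28, 1.86, 0.5, -1.0], [2.04, 1.05, 0.56, -0.07]]
50 20 -0.09 True [[1.98, 0.79, 1.13, -0.28], [2.15, 1.12, 0.76, -0.63], [2.23, 1.3, 0.7, -0.86], [2.1, 1.34, 0.65, -0.78], [1.89, 0.93, 0.83, -0.23]]
50 20 -0.06 True [[2.03, 0.8, 1.1, -0.26], [2.2, 1.17, 0.7
[... 2187 characters left out ...]
98, 0.17], [2.13, 0.88, 0.55, -0.11], [2.21, 1.14, 0.46, -0.4], [2.08, 1.12, 0.43, -0.28], [1.85, 0.61, 0.71, 0.31]]
60 10 0 True [[2.01, 0.55, 0.92, 0.29], [2.19, 0.93, 0.48, -0.06], [2.28, 1.27, 0.4, -0.44], [2.14, 1.23, 0.36, -0.31], [1.9, 0.6, 0.64, 0.41]]
60 20 -0.09 True [[1.88, 0.58, 1.11, -0.04], [2.04, 0.8, 0.7, -0.25], [2.13, 0.96, 0.6, -0.45], [1.99, 0.96, 0.58, -0.33], [1.77, 0.63, 0.86, 0.09]]
60 20 -0.06 True [[1.92, 0.58, 1.08, -0.0], [2.08, 0.83, 0.67, -0.24], [2.17, 1.01, 0.57, -0.46], [2.03, 1.0, 0.54, -0.34], [1.81, 0.63, 0.82, 0.12]]
60 20 0 True [[1.98, 0.58, 1.02, 0.09], [2.15, 0.88, 0.6, -0.2], [2.24, 1.12, 0.5, -0.48], [2.1, 1.1, 0.47, -0.36], [1.87, 0.64, 0.75, 0.2]]
```

Call:
drive_tool([
  {"offset": [0, 0, 0], "delta_rot": [0, 0, 57], "jaw": 0},
  {"offset": [0, 0, 0], "delta_rot": [0, 0, 57], "jaw": 0},
  {"offset": [0, 0, 0], "delta_rot": [0, 0, 57], "jaw": 0},
  {"offset": [0, 0, 0], "delta_rot": [0, 0, 57], "jaw": 0},
  {"offset": [0, 0, 0], "delta_rot": [0, 0, 57], "jaw": 0},
  {"offset": [0, 0, 0], "delta_rot": [0, 0, 57], "jaw": 0},
  {"offset": [0, 0, 0], "delta_rot": [0, 0, 57], "jaw": 0},
  {"offset": [0, 0, 0], "delta_rot": [0, 0, 57], "jaw": 0},
])

```text
time: 4.15
position: [0.4276, 0.0012, 0.3288]
tool_rot: [0.921, 0.325, 0.21, 0.049]
ft_force: [-0.5, 0.8, 0.1]
grip_width: 0.0005
```

Call:
drive_tool([
  {"offset": [0, 0, 0], "delta_rot": [0, 0, 57], "jaw": 0},
  {"offset": [0, 0, 0], "delta_rot": [0, 0, 57], "jaw": 0},
  {"offset": [0, 0, 0], "delta_rot": [0, 0, 57], "jaw": 0},
  {"offset": [0, 0, 0], "delta_rot": [0, 0, 57], "jaw": 0},
  {"offset": [0, 0, 0], "delta_rot": [0, 0, 57], "jaw": 0},
  {"offset": [0, 0, 0], "delta_rot": [0, 0, 57], "jaw": 0},
  {"offset": [0, 0, 0], "delta_rot": [0, 0, 57], "jaw": 0},
  {"offset": [0, 0, 0], "delta_rot": [0, 0, 57], "jaw": 0},
])

```text
time: 4.82
position: [0.4277, 0.0012, 0.3288]
tool_rot: [0.964, -0.154, 0.208, -0.057]
ft_force: [0.5, 0.8, -0.5]
grip_width: 0.0004
```

```bash
cat >> scan.py <<'E'
def cmd2(p,dec,az):
    o=get_obs(); T=R.from_quat(o["tool_rot"]).as_matrix()
    print("t",round(float(o["time"]),2),"pos",o["position"].round(4),"q",o["q"].round(2),"F",o["ft_force"].round(2),"off cm",(T.T@(np.array(p)-o["position"])*100).round(2),"rot",np.degrees(R.from_matrix(T.T@goal2(dec,az)).as_rotvec()).round(2))
E
python3 - <<'E'
from scan import *
p=lipm-.05*hy-.15*hx+.16*ez; print(p)
cmd2(p,50,15)
E
```

```text
[ 0.44827732 -0.11890745  0.294     ]
t 4.82 pos [0.4277 0.0012 0.3288] q [-0.42 -0.07  2.03  0.3   0.82 -0.27] F [ 0.47  0.81 -0.45] off cm [ 4.3  11.41  3.46] rot [17.5   1.44 52.45]
```

Call:
drive_tool([
  {"offset": [0.6, 1.4, 0.4], "delta_rot": [2.2, 0.2, 6.5], "jaw": 0},
  {"offset": [1.1, 2.8, 0.8], "delta_rot": [4.4, 0.4, 13], "jaw": 0},
  {"offset": [1.6, 4.2, 1.2], "delta_rot": [6.6, 0.5, 19.5], "jaw": 0},
  {"offset": [2.2, 5.7, 1.7], "delta_rot": [8.8, 0.7, 26], "jaw": 0},
  {"offset": [2.7, 7.1, 2.1], "delta_rot": [11, 0.9, 32.5], "jaw": 0},
  {"offset": [3.2, 8.5, 2.6], "delta_rot": [13, 1.1, 39], "jaw": 0},
  {"offset": [3.8, 10, 3], "delta_rot": [15, 1.3, 45.5], "jaw": 0},
  {"offset": [4.3, 11.4, 3.5], "delta_rot": [17.5, 1.4, 52.5], "jaw": 0},
])

```text
time: 5.48
position: [0.4505, -0.1196, 0.2951]
tool_rot: [0.776, -0.529, 0.194, -0.282]
ft_force: [1.2, 0.2, -0.6]
grip_width: 0.0004
```

Run:
```python
from scan import *
p=lipm-.05*hy-.15*hx+.16*ez
cmd2(p,50,15)
o=get_obs(); im=camera("wrist"); cv2.imwrite("pics/w2.png",im[:,:,::-1]); np.savez("w2.npz",T=wpose(o))
```

```text
t 5.48 pos [ 0.4505 -0.1196  0.2951] q [-0.96  0.12  2.11  0.88  0.94 -0.32] F [ 1.22  0.21 -0.63] off cm [-0.14  0.21 -0.03] rot [-0.04 -0.04  0.23]
```

View pics/w2.png

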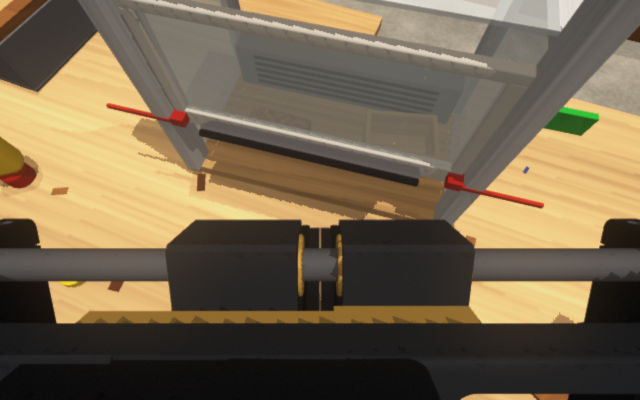

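Upright view: pointer tips near (107,105) and (543,205), the black lip from (201,133) to (418,182), and the green plate around (575,122). Next I'll zoom in on the green mark.

Run:
```python
import cv2
a=cv2.imread("pics/w2.png")[90:230,430:620]; cv2.imwrite("pics/w2z.png",cv2.resize(a,(760,560),interpolation=cv2.INTER_CUBIC))
a=cv2.imread("pics/top0.png")[140:190,390:450]; cv2.imwrite("pics/tz2.png",cv2.resize(a,(720,600),interpolation=cv2.INTER_CUBIC))
```

View pics/w2z.png

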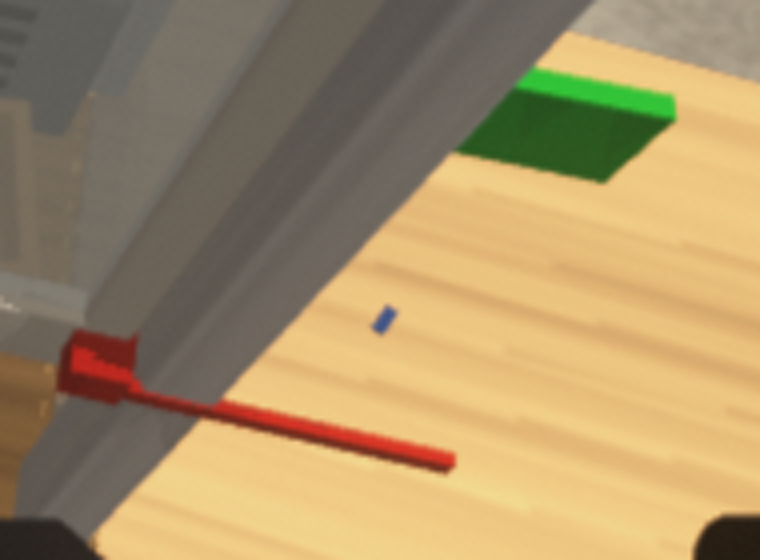

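View pics/tz2.png

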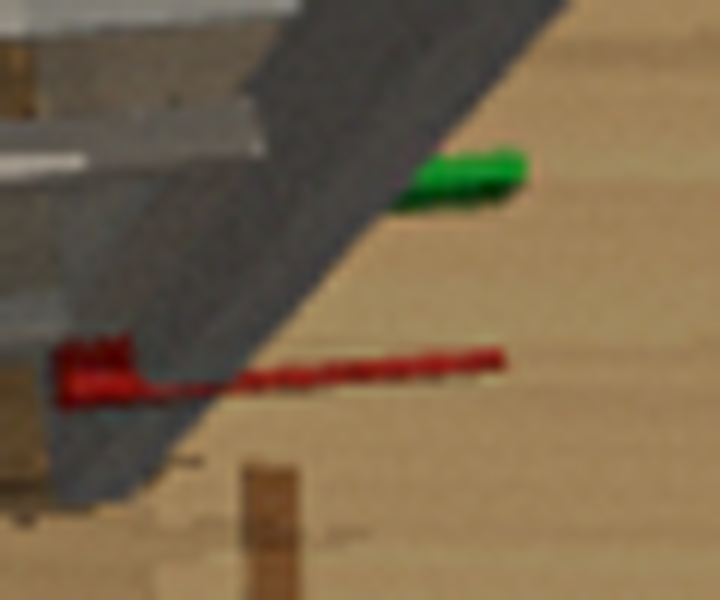

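Run:
```python
from h import *
ct,cs,cw=calibration("top"),calibration("scene"),calibration("wrist"); T=np.load("w2.npz")["T"]
W=lambda uv:ray(cw,uv,T)
for n,w,t,s in [("tipR",(542.5,205.7),(432.1,169.8),(403.2,167.2)),("tipL",(107.5,105.3),(244.6,185.9),(254.7,202.1)),("greenTopFrontR",(597,120.5),(433.6,155.3),None)]:
    rs=[W(w),ray(ct,t)]; print(n,"wt",tri(rs)[0].round(4),np.round(tri(rs)[1],4))
    if s: rs.append(ray(cs,s)); print("   wts",tri(rs)[0].round(4),np.round(tri(rs)[1],4))
g=tri([W((597,120.5)),ray(ct,(433.6,155.3))])[0]
# lower corner: vertical plane through g containing vertical & perpendicular to view
for uv in((597,120.5),(581,135.5)):
    o,d=W(uv); n=(g-o)*[1,1,0]; n/=np.linalg.norm(n); print(plane(o,d,n,g).round(4))
# pointer tip on plane
```

```text
tipR wt [ 0.6221 -0.2998  0.1357] [0.0015 0.0015]
   wts [ 0.6218 -0.3008  0.1345] [0.0025 0.0007 0.002 ]
tipL wt [0.5664 0.195  0.1404] [0.0001 0.0001]
   wts [0.5659 0.1946 0.1406] [0.0004 0.0006 0.0009]
greenTopFrontR wt [ 0.6263 -0.271   0.2558] [0.0014 0.0014]
[ 0.627  -0.2699  0.2555]
[ 0.6268 -0.2703  0.2374]
```

```bash
cat >> scan.py <<'E'
rim=lipm-.05*hy-.017*hx+.014*ez
E
python3 - <<'E'
from scan import *
T=np.load("w2.npz")["T"];K=calibration("wrist")["K"]
for y in(.12,-.12):
  for dx,dz in((-.017,.014),(.017,-.014)):
    p=lipm+y*hy+dx*hx+dz*ez; c=np.linalg.inv(T)@np.append(p,1); u=K@c[:3]; print(y,dx,(u[:2]/u[2]).round(1))
print(rim)
cmd2(rim-.058*hx+.023*ez,50,15)
cmd2(rim-.013*hx-.031*ez,50,15)
for p in (rim-.058*hx+.023*ez,rim-.013*hx-.031*ez,rim+.002*hx+.09*ez):
    print(ik2(p,goal2(50,15),get_obs()["q"]))
E
```

```text
0.12 -0.017 [200.8 137.7]
0.12 0.017 [219.4 129.1]
-0.12 -0.017 [419.7 188.9]
-0.12 0.017 [417.4 174.5]
[ 0.5804994  -0.10454354  0.148     ]
t 5.53 pos [ 0.4506 -0.1228  0.2936] q [-0.97  0.12  2.11  0.88  0.94 -0.32] F [-0.33 -0.87 -2.23] off cm [ 1.45  2.38 14.  ] rot [ 0.01 -0.19 -0.19]
t 5.53 pos [ 0.4506 -0.1228  0.2936] q [-0.97  0.12  2.11  0.88  0.94 -0.32] F [-0.33 -0.87 -2.23] off cm [ 2.6   2.52 20.94] rot [ 0.01 -0.19 -0.19]
(array([-0.77043833,  0.34984894,  2.27694881,  1.32950248,  0.64551186,
       -0.7320885 ]), np.float64(1.8299103524641567e-24))
(array([-0.68555321,  0.49288432,  2.26088424,  1.57706262,  0.59360203,
       -0.94181132]), np.float64(1.9111115505056288e-27))
(array([-0.66041558,  0.30915342,  2.03202269,  1.04553789,  0.69070979,
       -0.26168913]), np.float64(9.037426264037104e-31))
```

Call:
drive_tool([
  {"offset": [0.2, 0.4, 2], "delta_rot": [0, 0, 0], "jaw": 0},
  {"offset": [0.5, 0.8, 5], "delta_rot": [0, 0, 0], "jaw": 0},
  {"offset": [0.8, 1.3, 8], "delta_rot": [0, 0, 0], "jaw": 0},
  {"offset": [1.1, 1.8, 11], "delta_rot": [0, 0, 0], "jaw": 0},
  {"offset": [1.3, 2.2, 13], "delta_rot": [0, 0, 0], "jaw": 0},
  {"offset": [1.5, 2.4, 14], "delta_rot": [0, 0, 0], "jaw": 0},
  {"offset": [1.5, 2.4, 14], "delta_rot": [0, 0, 0], "jaw": 0},
  {"offset": [1.5, 2.4, 14], "delta_rot": [0, 0, 0], "jaw": 0},
])

```text
time: 6.2
position: [0.5224, -0.107, 0.1724]
tool_rot: [0.779, -0.527, 0.193, -0.281]
ft_force: [0.6, 0.6, -0.1]
grip_width: 0.0005
```

Run:
```python
from scan import *
cmd2(rim-.013*hx-.031*ez,50,15)
o=get_obs(); im=camera("wrist"); cv2.imwrite("pics/w3.png",im[:,:,::-1]); np.savez("w3.npz",T=wpose(o))
```

```text
t 6.2 pos [ 0.5224 -0.107   0.1724] q [-0.78  0.46  2.13  1.28  0.66 -0.69] F [ 0.61  0.59 -0.11] off cm [1.55 0.3  6.97] rot [0.17 0.13 0.57]
```

View pics/w3.png

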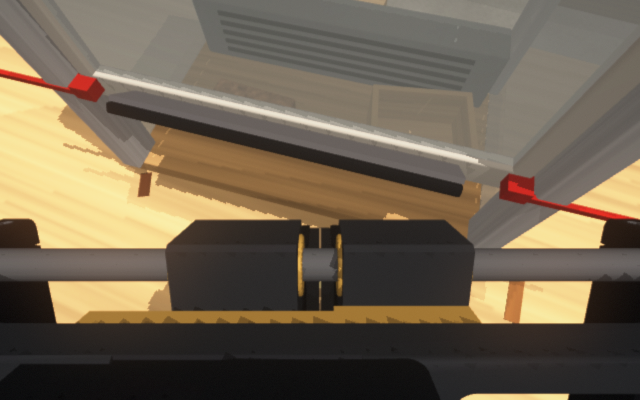

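The lip's black rim runs from (107,105) to (462,190), in front of and above the fingers. I'm entering beneath it along the finger axis.

Call:
drive_tool([
  {"offset": [0.3, 0.1, 1.2], "delta_rot": [0, 0, 0], "jaw": 0},
  {"offset": [0.6, 0.1, 2.4], "delta_rot": [0, 0, 0], "jaw": 0},
  {"offset": [0.9, 0.2, 3.6], "delta_rot": [0, 0, 0], "jaw": 0},
  {"offset": [1.2, 0.2, 4.8], "delta_rot": [0, 0, 0], "jaw": 0},
  {"offset": [1.4, 0.3, 6], "delta_rot": [0, 0, 0], "jaw": 0},
  {"offset": [1.6, 0.3, 7], "delta_rot": [0, 0, 0], "jaw": 0},
  {"offset": [1.6, 0.3, 7], "delta_rot": [0, 0, 0], "jaw": 0},
  {"offset": [1.6, 0.3, 7], "delta_rot": [0, 0, 0], "jaw": 0},
])

```text
time: 6.92
position: [0.5689, -0.1081, 0.1176]
tool_rot: [0.778, -0.527, 0.194, -0.281]
ft_force: [0.3, -0.2, 0.1]
grip_width: 0.0004
```

Run:
```python
from scan import *
cmd2(rim+.004*hx-.022*ez,50,15)
cmd2(rim+.004*hx+.05*ez,50,15)
im=camera("wrist"); cv2.imwrite("pics/w4.png",im[:,:,::-1])
```

```text
t 6.92 pos [ 0.5689 -0.1081  0.1176] q [-0.7   0.62  2.07  1.46  0.6  -0.83] F [ 0.32 -0.19  0.05] off cm [ 0.21 -1.76  0.38] rot [ 0.09 -0.01  0.6 ]
t 6.92 pos [ 0.5689 -0.1081  0.1176] q [-0.7   0.62  2.07  1.46  0.6  -0.83] F [ 0.32 -0.19  0.05] off cm [ 0.26 -6.37 -5.14] rot [ 0.09 -0.01  0.6 ]
```

View pics/w4.png

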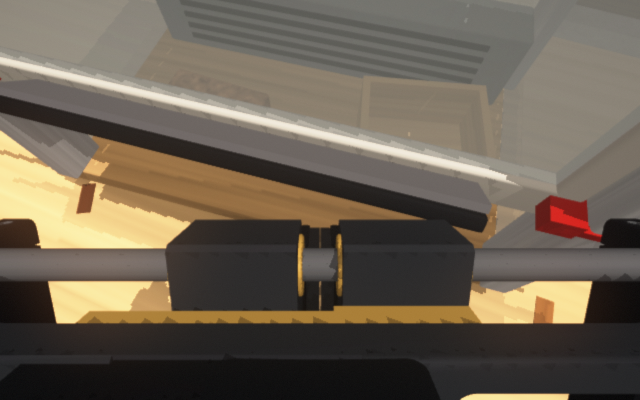

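Call:
drive_tool([
  {"offset": [0.1, -0.9, 0.2], "delta_rot": [0, 0, 0.6], "jaw": 0},
  {"offset": [0.2, -1.8, 0.4], "delta_rot": [0, 0, 0.6], "jaw": 0},
  {"offset": [0.2, -2.1, 0], "delta_rot": [0, 0, 0.6], "jaw": 0},
  {"offset": [0.2, -2.4, -0.4], "delta_rot": [0, 0, 0.6], "jaw": 0},
  {"offset": [0.2, -2.7, -0.7], "delta_rot": [0, 0, 0.6], "jaw": 0},
  {"offset": [0.2, -3.1, -1.1], "delta_rot": [0, 0, 0.6], "jaw": 0},
  {"offset": [0.2, -3.1, -1.1], "delta_rot": [0, 0, 0.6], "jaw": 0},
  {"offset": [0.2, -3.1, -1.1], "delta_rot": [0, 0, 0.6], "jaw": 0},
])

```text
time: 7.63
position: [0.5846, -0.1037, 0.1458]
tool_rot: [0.775, -0.531, 0.193, -0.281]
ft_force: [-3.8, -0.9, -0.2]
grip_width: 0.0004
```

Run:
```python
from scan import *
cmd2(rim+.004*hx+.05*ez,50,15)
o=get_obs();im=camera("wrist"); cv2.imwrite("pics/w5.png",im[:,:,::-1]); np.savez("w5.npz",T=wpose(o))
```

```text
t 7.63 pos [ 0.5846 -0.1037  0.1458] q [-0.67  0.56  2.02  1.34  0.6  -0.63] F [-3.84 -0.9  -0.25] off cm [ 0.03 -3.33 -4.02] rot [ 0.12 -0.   -0.03]
```

View pics/w5.png

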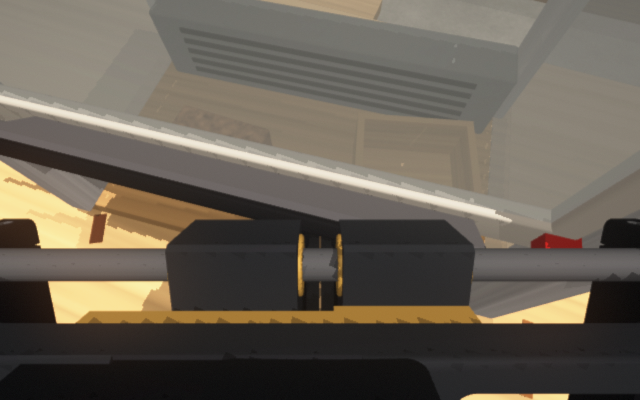

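Run:
```python
from h import *
im=camera("top")[:,:,::-1]; cv2.imwrite("pics/t5.png",im)
a=cv2.imread("pics/top0.png")[130:210,230:450]
b=im[130:210,230:450]
v=np.vstack([a,b]); cv2.imwrite("pics/t5z.png",cv2.resize(v,(800,582),interpolation=cv2.INTER_CUBIC))
print(get_obs()["ft_force"])
```

```text
[-3.11276001 -0.83840147 -0.24736206]
```

View pics/t5z.png

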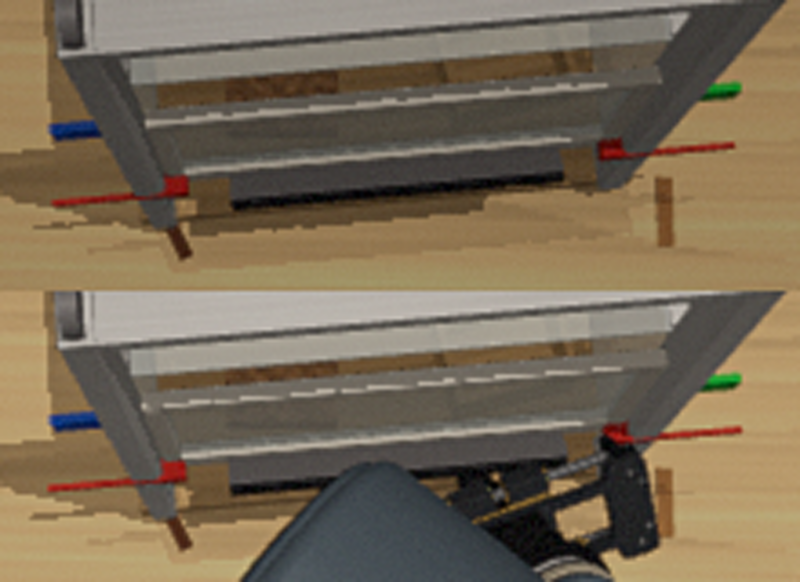

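The sash has already risen about 17 mm under the fingers. Continuing straight up by 7 cm.

Call:
drive_tool([
  {"offset": [0, -0.6, -0.8], "delta_rot": [0, 0, 0], "jaw": 0},
  {"offset": [0, -1.3, -1.5], "delta_rot": [0, 0, 0], "jaw": 0},
  {"offset": [0, -1.9, -2.3], "delta_rot": [0, 0, 0], "jaw": 0},
  {"offset": [0, -2.6, -3.1], "delta_rot": [0, 0, 0], "jaw": 0},
  {"offset": [0, -3.2, -3.8], "delta_rot": [0, 0, 0], "jaw": 0},
  {"offset": [0, -3.8, -4.6], "delta_rot": [0, 0, 0], "jaw": 0},
  {"offset": [0, -4.5, -5.4], "delta_rot": [0, 0, 0], "jaw": 0},
  {"offset": [0, -4.5, -5.4], "delta_rot": [0, 0, 0], "jaw": 0},
])

```text
time: 8.4
position: [0.585, -0.1036, 0.2167]
tool_rot: [0.776, -0.531, 0.193, -0.282]
ft_force: [-4.7, -1.6, -0.9]
grip_width: 0.0004
```

Run:
```python
from scan import *
cmd2(rim+.004*hx+.08*ez,50,15)
o=get_obs();im=camera("wrist"); cv2.imwrite("pics/w6.png",im[:,:,::-1]); np.savez("w6.npz",T=wpose(o))
im=camera("top")[:,:,::-1]; cv2.imwrite("pics/t6.png",im)
s=camera("scene")[:,:,::-1]; cv2.imwrite("pics/s6.png",s)
v=np.vstack([im[130:210,230:450],s[120:220,230:450]]); cv2.imwrite("pics/t6z.png",cv2.resize(v,(733,600),interpolation=cv2.INTER_CUBIC))
```

```text
t 8.4 pos [ 0.585  -0.1036  0.2167] q [-0.67  0.41  1.97  1.08  0.68 -0.31] F [-4.71 -1.64 -0.86] off cm [ 0.03 -0.67 -0.91] rot [0.08 0.02 0.04]
```

View pics/w6.png

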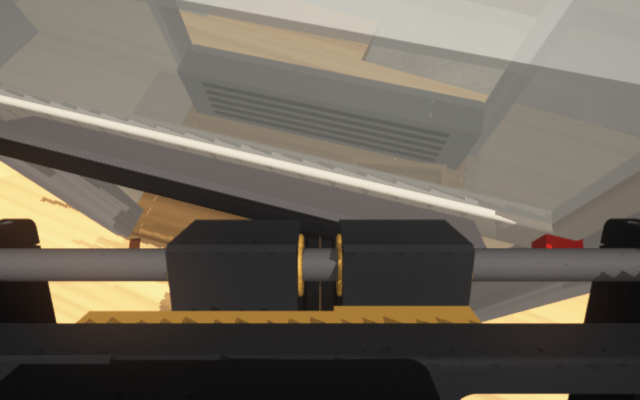

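View pics/t6z.png

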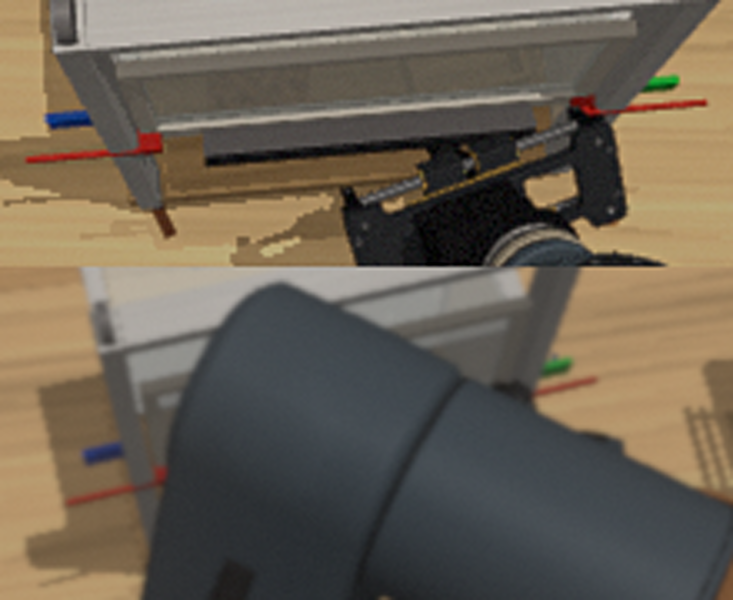

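Run:
```python
import cv2,numpy as np
a=cv2.imread("pics/w3.png")[150:230,490:610]; b=cv2.imread("pics/w6.png")[200:280,510:630]
cv2.imwrite("pics/w36.png",np.hstack([cv2.resize(x,(400,267),interpolation=cv2.INTER_CUBIC) for x in(a,b)]))
```

```text
(no output)
```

View pics/w36.png

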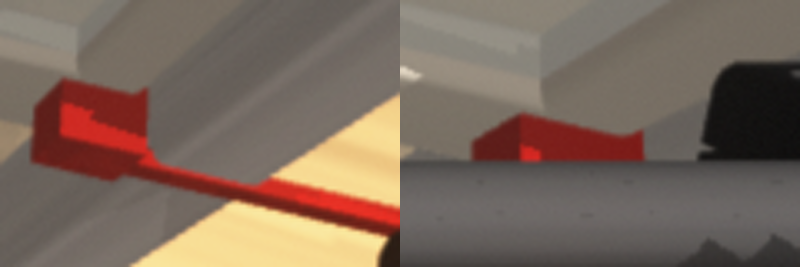

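Run:
```python
from h import *
cw=calibration("wrist"); L=lambda f:np.load(f)["T"]
r2=ray(cw,(449.25,172.5),L("w2.npz"));r3=ray(cw,(509.5,173.7),L("w3.npz"));r6=ray(cw,(546.6,234.5),L("w6.npz"))
p,e=tri([r2,r3]);print(p,e)
c=(np.array([.5664,.195,0])+[.622,-.3,0])/2
for off in (.0,.005,.01):
    print(off,[plane(*r,hx,c+off*hx).round(4) for r in (r2,r3,r6)])
```

```text
[ 0.62231995 -0.19916876  0.14204435] [np.float64(0.0001264209421580464), np.float64(0.0001264209421580493)]
0.0 [array([ 0.6098, -0.1958,  0.1598]), array([ 0.6094, -0.1927,  0.1591]), array([ 0.6088, -0.1871,  0.2559])]
0.005 [array([ 0.6149, -0.1972,  0.1524]), array([ 0.6147, -0.1954,  0.1521]), array([ 0.6144, -0.1919,  0.2464])]
0.01 [array([ 0.6201, -0.1986,  0.145 ]), array([ 0.6201, -0.198 ,  0.1452]), array([ 0.6199, -0.1968,  0.2369])]
```

Rise so far is about 90 mm, and about 18 mm remains. I'll push 1.6 cm more.

Call:
drive_tool([
  {"offset": [0, -0.2, -0.2], "delta_rot": [0, 0, 0], "jaw": 0},
  {"offset": [0, -0.4, -0.4], "delta_rot": [0, 0, 0], "jaw": 0},
  {"offset": [0, -0.6, -0.7], "delta_rot": [0, 0, 0], "jaw": 0},
  {"offset": [0, -0.8, -1.0], "delta_rot": [0, 0, 0], "jaw": 0},
  {"offset": [0, -1.0, -1.2], "delta_rot": [0, 0, 0], "jaw": 0},
  {"offset": [0, -1.0, -1.2], "delta_rot": [0, 0, 0], "jaw": 0},
  {"offset": [0, -1.0, -1.2], "delta_rot": [0, 0, 0], "jaw": 0},
  {"offset": [0, -1.0, -1.2], "delta_rot": [0, 0, 0], "jaw": 0},
])

```text
time: 9.22
position: [0.5854, -0.1038, 0.2317]
tool_rot: [0.775, -0.531, 0.193, -0.282]
ft_force: [-2.0, 0.3, 0.2]
grip_width: 0.0003
```

Run:
```python
from scan import *
cmd2(rim+.004*hx+.08*ez,50,15)
o=get_obs();im=camera("wrist"); cv2.imwrite("pics/w7.png",im[:,:,::-1]); np.savez("w7.npz",T=wpose(o))
im=camera("top")[:,:,::-1]; cv2.imwrite("pics/t7.png",im)
v=np.vstack([im[140:185,395:450]]); cv2.imwrite("pics/t7z.png",cv2.resize(v,(733,600),interpolation=cv2.INTER_CUBIC))
```

```text
t 9.22 pos [ 0.5854 -0.1038  0.2317] q [-0.67  0.38  1.95  1.04  0.7  -0.25] F [-2.    0.27  0.17] off cm [-0.01  0.31  0.22] rot [ 0.07 -0.01 -0.03]
```

View pics/t7z.png

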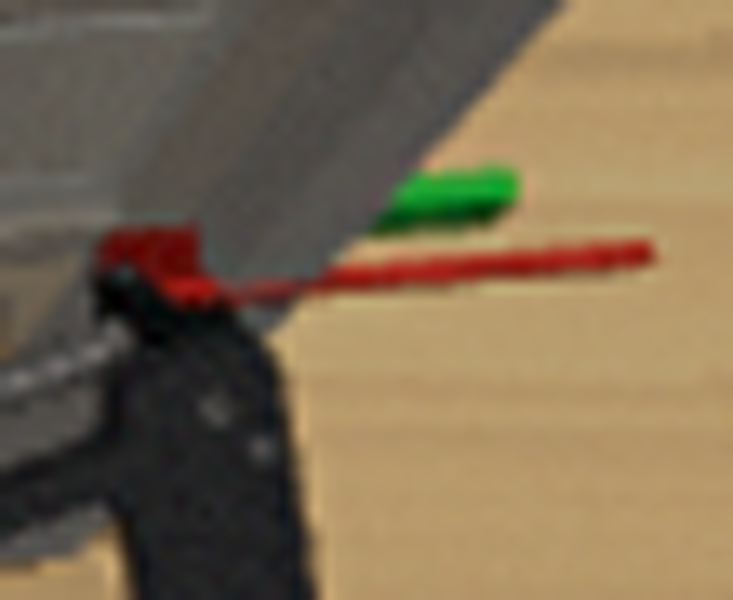

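Call:
drive_tool([
  {"offset": [0, 0.8, 0], "delta_rot": [0, 0, 0], "jaw": 0},
  {"offset": [0, 1.6, 0], "delta_rot": [0, 0, 0], "jaw": 0},
  {"offset": [0, 2.4, -1], "delta_rot": [0, 0, 0], "jaw": 0},
  {"offset": [0, 3, -4], "delta_rot": [0, 0, 0], "jaw": 0},
  {"offset": [0, 3, -7], "delta_rot": [0, 0, 0], "jaw": 0},
  {"offset": [0, 3, -10], "delta_rot": [0, 0, 0], "jaw": 0},
  {"offset": [0, 3, -12], "delta_rot": [0, 0, 0], "jaw": 0},
  {"offset": [0, 3, -12], "delta_rot": [0, 0, 0], "jaw": 0},
])

```text
time: 9.98
position: [0.4926, -0.1425, 0.3077]
tool_rot: [0.775, -0.531, 0.197, -0.281]
ft_force: [-0.0, -0.4, -0.2]
grip_width: 0.0007
```

Run:
```python
from scan import *
o=get_obs();print(o["q"].round(2));im=camera("wrist"); cv2.imwrite("pics/w8.png",im[:,:,::-1]); np.savez("w8.npz",T=wpose(o))
```

```text
[-0.9   0.16  2.    0.86  0.94 -0.22]
```

View pics/w8.png

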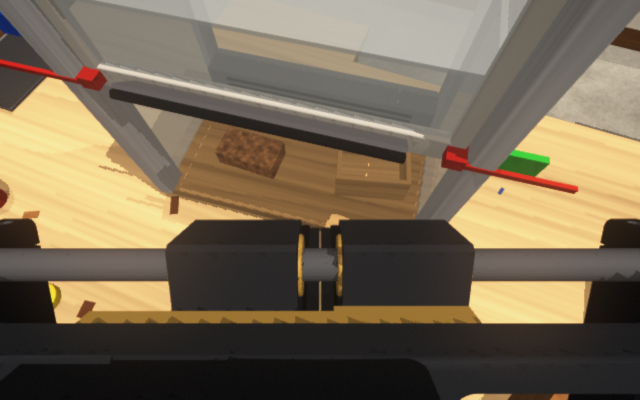

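Run:
```python
import cv2
a=cv2.imread("pics/w8.png")[130:210,430:590]; cv2.imwrite("pics/w8z.png",cv2.resize(a,(800,400),interpolation=cv2.INTER_CUBIC))
```

```text
(no output)
```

View pics/w8z.png

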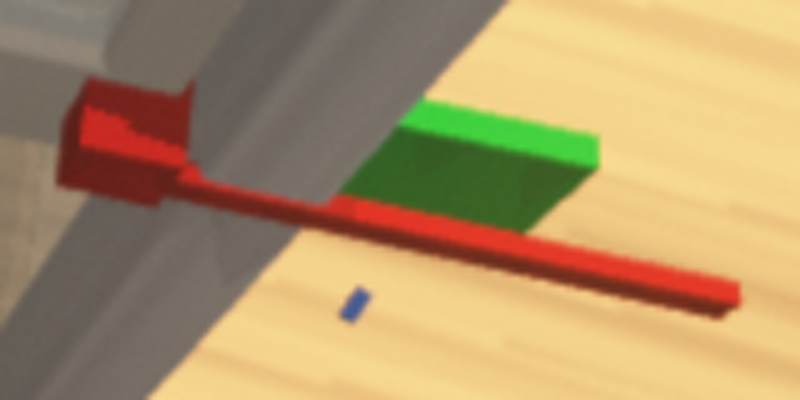

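Run:
```python
from h import *
cw=calibration("wrist"); L=lambda f:np.load(f)["T"]; ct=calibration("top")
W=lambda uv,k:ray(cw,uv,L(f"w{k}.npz"))
def vz(r,xy):  # z of ray nearest to vertical line
    o,d=r; n=np.array([*(xy[:2]-o[:2]),0]); n/=np.linalg.norm(n); return plane(o,d,n,np.array([*xy[:2],0]))
G=[W((597,120.5),2),W((550,163.4),8),ray(ct,(433.6,155.3))]
print("green w2w8",tri(G[:2]),"all",tri(G))
g=tri(G)[0]; print("green top", [vz(r,g).round(4) for r in G],"bottom",vz(W((581,135.5),2),g).round(4))
b=tri([W((449.25,172.5),2),W((509.5,173.7),3)])[0]; print("block0",b.round(4)); print("block8",vz(W((448.4,145.2),8),b).round(4),"w6",vz(W((546.6,234.5),6),b).round(4))
t0=tri([W((542.5,205.7),2),ray(ct,(432.1,169.8))])[0]
print("tip0",t0.round(4),"tip8", tri([W((430+146.2,130+60.5),8),ray(ct,(395+653/13.33,140+252/13.33))]), vz(W((576.2,190.5),8),t0).round(4))
# block corner relative to green corner, ray-plane
```

```text
green w2w8 (array([ 0.63526954, -0.27506445,  0.24787067]), [np.float64(0.00033507913442483764), np.float64(0.0003350791344249916)]) all (array([ 0.62628262, -0.27068783,  0.25675576]), [np.float64(0.0013822963244300645), np.float64(0.0009340905068958063), np.float64(0.0015679332950730754)])
green top [array([ 0.6268, -0.2698,  0.2556]), array([ 0.6265, -0.2703,  0.2579]), array([ 0.6252, -0.2718,  0.2577])] bottom [ 0.6266 -0.2702  0.2376]
block0 [ 0.6223 -0.1992  0.142 ]
block8 [ 0.6223 -0.1992  0.2494] w6 [ 0.6225 -0.199   0.2326]
tip0 [ 0.6221 -0.2998  0.1357] tip8 (array([ 0.62202225, -0.30001491,  0.24200498]), [np.float64(0.0012406925850991608), np.float64(0.0012406925850990133)]) [ 0.6227 -0.299   0.2418]
```

Run:
```python
from scan import *
g=np.array([.631,-.272,.241]);K=calibration("wrist")["K"];TC=calibration("wrist")["tool_from_camera"]
for k in (2,8):
    T=np.load(f"w{k}.npz")["T"]; d=g-T[:3,3]; print(k,T[:3,3].round(3),np.degrees(np.arctan2(-d[2],np.hypot(*d[:2]))))
q0=get_obs()["q"]
for dec in (30,35,40,45):
  for az in (0,10,20):
    for hxo in (-.2,-.12,-.08):
     for z in (.12,.18,.25,.3):
      for y in(-.05,-.1):
        p=lipm+y*hy+hxo*hx; p[2]=z; G=goal2(dec,az); q,c=ik2(p,G,q0)
        if c>1e-6: continue
        T=np.eye(4);T[:3,:3]=G;T[:3,3]=p;T=T@TC
        cc=np.linalg.inv(T)@np.append(g,1); u=(K@cc[:3]/cc[2])[:2]; d=g-T[:3,3]; el=np.degrees(np.arctan2(-d[2],np.hypot(*d[:2])))
        if 20<u[0]<620 and 15<u[1]<210 and el<34: print(dec,az,hxo,z,y,u.round(0),round(el,1),q.round(2))
```

```text
2 [ 0.4   -0.138  0.461] 39.4340105815737
8 [ 0.441 -0.16   0.473] 46.54376532508983
30 0 -0.08 0.25 -0.1 [492. 147.] 31.7 [-0.96  0.28  2.43  1.79  0.89 -1.07]
30 10 -0.2 0.3 -0.1 [477. 132.] 30.2 [-1.39  0.12  2.4   1.17  1.21 -0.91]
30 10 -0.12 0.25 -0.1 [513. 134.] 29.2 [-1.12  0.29  2.41  1.47  1.03 -1.05]
30 10 -0.08 0.25 -0.05 [609. 176.] 30.0 [-0.94  0.28  2.43  1.64  0.95 -1.06]
30 10 -0.08 0.25 -0.1 [527. 168.] 32.9 [-1.01  0.32  2.34  1.55  0.98 -1.01]
30 20 -0.2 0.25 -0.1 [543. 102.] 24.1 [-1.36  0.29  2.41  1.12  1.2  -1.11]
30 20 -0.2 0.3 -0.05 [579. 161.] 29.7 [-1.34  0.12  2.4   1.08  1.27 -0.94]
30 20 -0.2 0.3 -0.1 [519. 150.] 30.9 [-1.36  0.19  2.31  1.06  1.3  -0.92]
30 20 -0.12 0.18 -0.1 [613.  54.] 16.9 [-1.13  0.49  2.42  1.42  1.07 -1.31]
30 20 -0.12 0.25 -0.1 [554. 156.] 30.2 [-1.13  0.33  2.31  1.29  1.12 -1.01]
35 0 -0.2 0.3 -0.1 [439. 101.] 31.6 [-1.33  0.02  2.42  1.23  1.04 -0.73]
35 0 -0.12 0.25 -0.1 [479. 104.] 30.8 [-1.04  0.21  2.43  1.59  0.84 -0.94]
35 0 -0.08 0.25 -0.05 [568. 137.] 31.1 [-0.83  0.21  2.43  1.78  0.74 -0.95]
35 10 -0.2 0.3 -0.05 [53
[... 1566 characters left out ...]
  0.8  -1.04]
40 20 -0.2 0.25 -0.1 [559.  70.] 27.9 [-1.27  0.21  2.32  1.01  1.1  -0.87]
40 20 -0.2 0.3 -0.05 [589. 132.] 33.1 [-1.24  0.06  2.29  0.97  1.18 -0.7 ]
45 0 -0.2 0.3 -0.05 [500.  62.] 33.5 [-1.14 -0.08  2.35  1.04  0.89 -0.37]
45 0 -0.12 0.25 -0.05 [560.  76.] 32.4 [-0.85  0.12  2.35  1.36  0.63 -0.53]
45 0 -0.08 0.18 -0.1 [572.  15.] 26.0 [-0.84  0.34  2.35  1.68  0.62 -0.91]
45 10 -0.2 0.25 -0.05 [583.  36.] 27.5 [-1.17  0.06  2.42  1.09  0.91 -0.7 ]
45 10 -0.2 0.25 -0.1 [517.  29.] 29.2 [-1.22  0.13  2.34  1.05  0.95 -0.7 ]
45 10 -0.12 0.25 -0.05 [608. 108.] 33.2 [-0.91  0.16  2.3   1.21  0.78 -0.58]
45 20 -0.2 0.25 -0.1 [570.  54.] 29.7 [-1.22  0.18  2.27  0.94  1.05 -0.75]
```

Run:
```python
from scan import *
p=lipm-.1*hy-.2*hx;p[2]=.25;print(p)
cmd2(p,40,20)
```

```text
[ 0.40396974 -0.17401497  0.25      ]
t 10.03 pos [ 0.4927 -0.1419  0.3062] q [-0.9   0.17  2.    0.86  0.94 -0.22] F [-0.27  0.36 -0.8 ] off cm [-0.21 10.84 -1.76] rot [ 9.98 -3.87 -3.47]
```

Call:
drive_tool([
  {"offset": [0, 2, -0.5], "delta_rot": [2, -1, -1], "jaw": 0},
  {"offset": [0, 4, -1], "delta_rot": [4, -1.5, -1.5], "jaw": 0},
  {"offset": [-0.1, 6, -1.3], "delta_rot": [6, -2, -2], "jaw": 0},
  {"offset": [-0.1, 8, -1.5], "delta_rot": [8, -3, -3], "jaw": 0},
  {"offset": [-0.2, 10, -1.7], "delta_rot": [10, -3.9, -3.5], "jaw": 0},
  {"offset": [-0.2, 10.8, -1.8], "delta_rot": [10, -3.9, -3.5], "jaw": 0},
  {"offset": [-0.2, 10.8, -1.8], "delta_rot": [10, -3.9, -3.5], "jaw": 0},
  {"offset": [-0.2, 10.8, -1.8], "delta_rot": [10, -3.9, -3.5], "jaw": 0},
])

```text
time: 10.7
position: [0.4036, -0.1726, 0.2481]
tool_rot: [0.769, -0.48, 0.22, -0.36]
ft_force: [-0.5, 0.5, 0.5]
grip_width: 0.0004
```

Run:
```python
from scan import *
o=get_obs();print(o["position"],o["q"].round(2));im=camera("wrist"); cv2.imwrite("pics/w9.png",im[:,:,::-1]); np.savez("w9.npz",T=wpose(o))
a=im[20:140,480:640,::-1]; cv2.imwrite("pics/w9z.png",cv2.resize(a,(800,600),interpolation=cv2.INTER_CUBIC))
```

```text
[ 0.4035607  -0.17259374  0.2480893 ] [-1.29  0.33  2.2   1.    1.11 -0.88]
```

View pics/w9z.png

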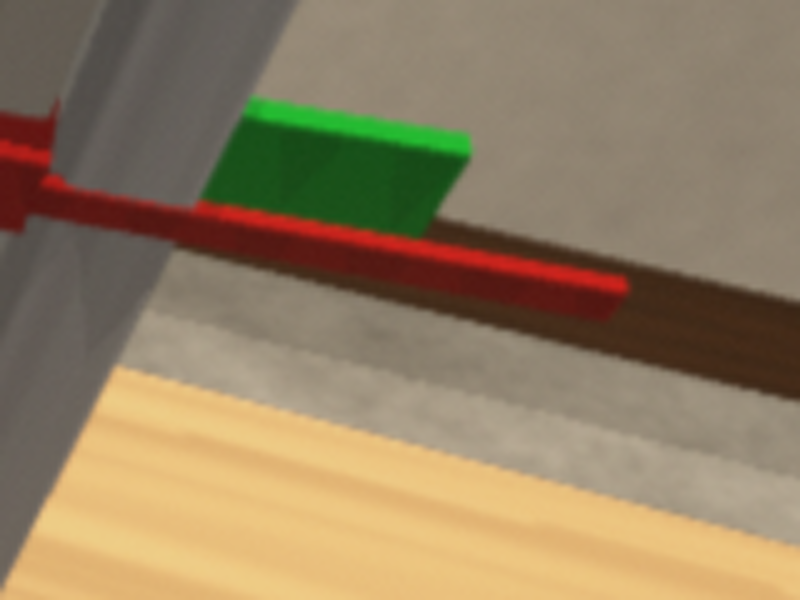

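Run:
```python
from h import *
cw=calibration("wrist"); L=lambda f:np.load(f)["T"]; ct=calibration("top")
W=lambda uv,k:ray(cw,uv,L(f"w{k}.npz"))
G=[W((597,120.5),2),W((550,163.4),8),W((574,51.6),9),ray(ct,(433.6,155.3))]
for s in ([0,2],[1,2],[0,1,2],[2,3],[0,1,2,3]): 
    p,e=tri([G[i] for i in s]);print("green",s,p.round(4),np.round(e,4))
P=[W((576.2,191.5),8),W((603.8,81.2),9),ray(ct,(444,158.9))]
for s in ([0,1],[1,2],[0,1,2]):
    p,e=tri([P[i] for i in s]);print("tip",s,p.round(4),np.round(e,4))
c=np.array([.5942,-.0525,0]); Y=np.radians(6.45);ax=np.array([np.cos(Y),np.sin(Y),0]);ay=np.array([-np.sin(Y),np.cos(Y),0])
# green corner at plane hood-y=-.224
for nm,r in zip("289t",G):
    p=plane(*r,ay,c-.224*ay); print(nm,"z@y-.224",p[2].round(4),"hx",((p-c)@ax).round(4))
for nm,r in zip("89t",P):
    for dx in (0,):
        p=plane(*r,ax,c+dx*ax); print("tip",nm,"z",p[2].round(4),"y",((p-c)@ay).round(4))
for nm,r in zip("289t",G):
    print(nm,[plane(*r,ax,c+dx*ax)[2].round(4) for dx in (.005,.008,.011,.014)])
```

```text
green [0, 2] [ 0.6288 -0.2713  0.2543] [0.0006 0.0006]
green [1, 2] [ 0.6294 -0.2719  0.2545] [0.0001 0.0001]
green [0, 1, 2] [ 0.6294 -0.2717  0.2541] [0.0008 0.0005 0.0003]
green [2, 3] [ 0.6256 -0.2716  0.2564] [0.0006 0.0006]
green [0, 1, 2, 3] [ 0.6267 -0.271   0.256 ] [0.0013 0.0011 0.0003 0.0016]
tip [0, 1] [ 0.6217 -0.299   0.242 ] [0.0001 0.0001]
tip [1, 2] [ 0.6214 -0.3     0.2424] [0.001 0.001]
tip [0, 1, 2] [ 0.6217 -0.2998  0.242 ] [0.0007 0.0006 0.0014]
2 z@y-.224 0.2498 hx 0.014
8 z@y-.224 0.2513 hx 0.0129
9 z@y-.224 0.2511 hx 0.0169
t z@y-.224 0.2494 hx 0.0084
tip 8 z 0.2414 y -0.2483
tip 9 z 0.2418 y -0.2483
tip t z 0.2386 y -0.2513
2 [np.float64(0.2586), np.float64(0.2556), np.float64(0.2527), np.float64(0.2498)]
8 [np.float64(0.2612), np.float64(0.2575), np.float64(0.2537), np.float64(0.2499)]
9 [np.float64(0.2571), np.float64(0.2556), np.float64(0.2541), np.float64(0.2526)]
t [np.float64(0.2623), np.float64(0.2509), np.float64(0.2396), np.float64(0.2283)]
```

The low view puts the pointer tip at z = 0.242 and the green centre at about 0.2445 (offset about -2.5 mm; limit ±10 mm). The robot is clear of everything, so I'm handing in.

Run:
```python
from rig import *
print(get_obs()["ft_force"], get_obs()["joint_velocities"].round(3)); print(hand_in())
```

```text
[ 0.33275417 -0.23356742 -1.11216462] [ 0.016 -0.023 -0.001 -0.005  0.003 -0.002]
the job is handed in; nothing more can be done
None
```

I pushed the sash up about 106 mm with the closed fingertips beneath its lip, then backed the arm clear and handed in at about 10.8 s. `hand_in()` gives no verdict, so whether it passed is not confirmed.

- **Final height:** the last two wrist views put the red pointer at z ≈ 0.242 m and the green mark's middle at ≈ 0.2445 m. The pointer is therefore about 2.5 mm low, against a limit of ±10 mm.
- **Disagreement:** earlier view pairs put the mark's middle anywhere from about 0.238 to 0.247 m. That leaves the pointer between about 5 mm low and 4 mm high, still inside the limit.
- **Push:** while the fingers were on the lip, the wrist force stayed around 2 to 5 N, and the jaw was shut throughout, so the lip was not pinched.
- **Leaving things alone:** at the end the fingers were about 20 cm from the hood, the wrist force was near zero and the arm was almost still. I saw no contact with the wood, glue or other items, but did not re-measure their positions.
- **First approach failed:** the arm hit two joint limits, so I turned the tool half round and came in at a different angle.

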